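Tighten the window ring of a specimen cell with a two-pin spanner

ROBOT

A 6-joint arm with a two-finger parallel gripper is mounted at the origin on the work surface. World frame = base frame: x ahead of the robot, y to its left, z up, the work surface at z = 0. Lengths are in m, angles in rad, forces in N, time in s.
With the tool pointing down it reaches from about 0.375 to 0.75 m from the base axis. Payload 9 kg.
Tool frame: the origin (TCP) lies midway between the tips of the shut fingers; the grasp point (between the pads) lies 19 mm behind it; z points along the fingers, y is the line along which they close (so a half turn about z gives the same grasp; the last joint's range is limited). The gripper opens to 85 mm and grips with 20 to 120 N. Pads are 22 mm wide; open, the fingers measure 114 mm over their backs; the gripper's body (76 mm by 85 mm) begins 54 mm behind the grasp point. The pads swing forward as they close: fully open they stand 13 mm farther back than shut.
Start: joints at [0.976, 0.104, 0.097, 1.564, 0, 1.353], TCP at [0.221, 0.558, 0.231] pointing down, gripper open.
Joint ranges: [-2.99, 2.99], [-0.84, 1.86], [-1.1, 1.16], [-1.84, 2.11], [-1.51, 1.56], [-3.14, 3.14]. Speed limits (rad/s): [2.22, 2.22, 2.57, 3.14, 3.14, 3.14].

INTERFACE

Orientations are given as a 3x3 rotation matrix whose columns are the frame's x, y, z axes.
In Python, from rig import telemetry, vision, manip gives the robot as it stands.
- The arm moves only by the tool servo_tool, never from a script. Its arguments are lists of equal length, an entry for each row: "slide": the shift along the tool's x, y, z in mm, a list of three; "twist": the turn about the tool's z in degrees. A call has 1 to 10 rows; each row shifts and turns the commanded pose from where the row before left it, along the tool's axes as they then stand; what a row does not reach is not made up. A row lasts 1/12 s, in which the tool goes at most 41.7 mm and 7.16 degrees, less where a joint would pass 70% of its speed; a pose out of reach is approached as far as the arm can. A call with a gripper value outside its range is refused whole. "claw" is the opening, from -1 (shut) to 1 (fully open), so that 0 is half open, set as the call begins (left out, the last holds). The fingers move at their own pace and stop on an object; "force" is the grip in N (left out, the last holds). Time passes only in rows, so rows that do not move let the fingers close. It gives the time, the measured TCP pose, the force, the opening and the grip force at its end, in the units of the state.
- telemetry.sense(): the state, without advancing time (a new reading comes with each control period).
- vision.capture(name): name is "scene" or "side" or "wrist"; returns the picture (480x640x3 uint8, red, green, blue); there is no depth.
- vision.camera_model(name): a dict with "mtx" (3x3 intrinsics, pixels), "eye" and "attitude" of the camera in the world; the wrist camera has in their place "T_tool_cam" (4x4, takes a point from camera to tool coordinates, whose origin is the TCP and whose axes are the flange's). Camera axes: x right, y up, looking along -z (the intrinsics and any distortion apply to the point x, -y, -z); pixel columns grow to the right and rows downward; lengths in m; the calibration is good to about 2 mm. The wrist camera is an equidistant fisheye: a pixel r from the principal point sees the ray r / f radians off the axis. A picture is of the moment at which its call begins: read the wrist's pose just before it. camera_model takes no time and is no camera call.
- manip.close_job(): hands the job in; it is judged then, once.
The state is a dict: "clock": time; "joint_positions": joint angles; "qd": joint speeds; "tau": joint torques, N m; "tool_pos": TCP position; "orientation": TCP orientation; "force": force on the tool from outside, world axes, zero at the start; "torque": the same for the moment, N m; "finger_gap": finger opening in m; "gripper_force": force on a finger pad.
Only numpy, scipy, OpenCV 4.12 (cv2) and the standard library are available. Lean on these libraries where they do the work, as an engineer would, in place of code of your own. Each camera call takes 0.05 s, during which the arm holds its last target. There are 200 camera calls.

TASK

Take the wide orange two-pin spanner from the tool mat, seat both of its pins fully in two opposite holes of the black retaining ring on the specimen cell before you turn it, and then turn the ring clockwise with it until it comes up firmly against its stop, without forcing it. Then lift the spanner out and lay it back flat on the mat, pins down, without dropping it. Keep fingers and spanner off the window glass, do not turn the ring by hand, and leave everything else where it is.

Things in the scene. Friction and masses are not known exactly. Their poses are not given: they have to be found in the camera images.
- cell: Round aluminium specimen cell (116 mm in diameter, top face 52 mm up) on a fixed square foot, 136 x 136 x 8 mm. Origin: on the work surface, on the cell's axis; z up. Gas unions stick out along its +y and -y to 86 mm from the axis, a black socket along +x to 71 mm, all 25 to 43 mm up.
- cell_top (a point): Centre of the black retaining ring, at the height of its upper face, 62 mm above the work surface. The ring lies on the cell's top face: outside diameter 92 mm, inside 56 mm, 10 mm thick. It turns about the cell's vertical axis.
- ring_hole (a point): Centre of the mouth of one of the ring's four round holes, at the ring's upper face. Holes: 7.5 mm in diameter with a bright rim, 10 mm deep, 90 degrees apart on a circle of 36 mm radius. At ring angle 0 they lie along the cell's +x, +y, -x and -y; at angle q each lies q further clockwise seen from above.
- ring (a joint): Angle (rad) of the ring, growing clockwise seen from above. It starts at 0.15 to 0.75; the hard stop, where the ring is home, is at 1.5. It drags at about 0.35 N m and stays where it is left. Firm at the stop: 1 to 1.5 N m about the ring's axis, held for some 0.3 s (push on the grip times its distance from the axis, plus any twist the gripper gives it). Above 2.5 N m it is forced.
- window: Glass window inside the ring, 55 mm in diameter, its face 7 mm below the ring's upper face. Do not touch it.
- spanner: The wide two-pin face spanner with an orange grip: 176 mm long, about 0.2 kg. Origin midway between the tips of its two pins, z up away from the tips, handle along -x. Straight grip from x = -70 to -168 mm, 22 mm wide (y), z = 0 to 22 mm. It lies level on pins and grip. Fully seated, the fork rests on the ring and the origin is 54 mm above the work surface.
- spanner_grip (a point): Point in the spanner's grip at x = -88 mm, z = 11 mm of the spanner: a good place to hold it, across the grip. Feel for the holes lightly (about 3 N): a hard press down on the grip slowly tips the spanner in the fingers and, once the fork rests on the ring, lifts the pins out again.
- pin_left (a point): Tip of the spanner's pin at its y = +36 mm (x = 0, z = 0). The pins are 72 mm apart, 6 mm in diameter flat-ended, and reach 8 mm down from the fork: a flat steel half-ring of radius 29 to 43 mm, z = 8 to 14 mm, open to +x, with an eye of 8 mm radius over each pin and a neck 16 mm wide that joins it to the grip.
- pin_right (a point): Tip of the spanner's other pin, at its y = -36 mm.
- mat: Dark blue-green tool mat, 230 mm (x) by 250 mm (y), 3 mm thick, fixed to the work surface. Origin: centre of its underside. The two spanners start side by side on it, in either order.
- small_spanner: A narrower spanner of the same kind with a green grip, pins 42 mm apart: it does not fit. Same frame and grip as the wide one. Leave it alone.
- frame: Yellow plastic sample frame lying flat, 60 x 92 x 6 mm. Leave it alone.
- dish: Shallow glass dish, 90 mm in diameter, 16 mm tall. Leave it alone.
- eyepiece: Black eyepiece standing upright, 42 mm in diameter, 56 mm tall. Leave it alone.
- bottle: White bottle with a blue cap, 64 mm in diameter, 150 mm tall. Leave it alone.
- blower: Black rubber air blower standing upright, 62 mm in diameter, 105 mm tall. Leave it alone.
- lens_jar: Clear lens jar with a black lid, 56 mm in diameter, 52 mm tall. Leave it alone.

How it is judged:
On the way, in this order (a step that is already met when the one before it is completed fails the run):
1. both pins are seated in the ring's holes while the ring has not yet been turned (z of each of pin_left, pin_right in the frame of cell below 0.058 m and horizontal distance between spanner and cell below 0.005 m and distance of ring_hole from where it was at the start of the episode below 0.008 m), for 0.2 s.
2. the ring is at its stop and is nipped up firmly with the seated spanner (value of joint ring above 1.46 rad and horizontal distance between spanner and cell below 0.006 m and z of each of pin_left, pin_right in the frame of cell below 0.059 m and contact force between spanner and ring above 25 N), for 0.15 s.
At the end, for the whole second after the job is handed in: The ring is home at its stop (within 0.05 rad), and the orange spanner lies released, level and still on the mat, pins down, its grip point over the mat (value of joint ring above 1.45 rad and x of spanner_grip in the frame of mat between -0.105 and 0.105 m and y of spanner_grip in the frame of mat between -0.115 and 0.115 m and angle between spanner's own z axis and vertical below 0.06 rad and z of spanner in the frame of mat below 0.008 m and linear speed of spanner below 0.02 m/s); the robot touches nothing.
It fails at once if the ring is forced: more than 75 N of spanner on ring (some 2.5 N m) (contact force between spanner and ring above 75 N).
It fails at once if the fingers turn the ring (contact force between the fingers and ring above 1 N).
It fails at once if the glass is touched (contact force between any of spanner, the fingers and window above 1 N).
It fails at once if the spanner is dropped: let go in the air, away from the ring (z of spanner in the frame of mat above 0.018 m and horizontal distance between spanner and cell above 0.03 m and contact force between the fingers and spanner below 0.05 N).
It fails at once if another thing is disturbed (distance of any of small_spanner, frame, dish, eyepiece, bottle, blower, lens_jar from where it was at the start of the episode above 0.02 m).
It also fails if it takes over 61 s, if anything falls off the work surface, if the arm or the gripper's body presses on something with over 40 N, if the wrist force passes 120 N, or if a joint passes its speed limit or range.

## Working session

There is one attempt and no reset: what is moved stays moved. The work goes in short steps, Python scripts to look and compute and a tool call to move; the robot and the scene stay as the last step left them, time stands still between calls to the robot, and variables do not carry over. Pictures are saved under pics/ and viewed, at most 13 in all, crops included, and the job is handed in when it is done.

Besides the shell and the picture viewer there is one more tool, called after "Request:" by a JSON object that holds its "api" and its "payload", one argument or row to a line. servo_tool: Moves the arm, as the interface text tells. Its arguments: {"type":"object","properties":{"slide":{"type":"array"},"twist":{"type":"array"},"claw":{"type":"number"},"force":{"type":"number"}},"required":["slide","twist"]}

```bash
mkdir -p pics; ls; python3 - <<'E'
from rig import telemetry, vision
import cv2,numpy as np
print(telemetry.sense())
for n in ["scene","side","wrist"]:
    print(n,vision.camera_model(n))
    cv2.imwrite(f"pics/{n}0.png",vision.capture(n)[:,:,::-1])
E
```

```text
pics
{'clock': 0.0, 'joint_positions': array([ 9.76304056e-01,  1.04656501e-01,  9.64778796e-02,  1.56388950e+00,
       -3.45058146e-06,  1.35310635e+00]), 'qd': array([-0.00024054,  0.0015392 ,  0.00055708, -0.00142654,  0.00039018,
       -0.001002  ]), 'tau': array([-2.65682695e-05, -5.56933272e+01,  5.03647685e+01,  1.69045333e-02,
       -3.24616049e-04, -1.34503983e-05]), 'tool_pos': array([0.22057109, 0.55763951, 0.23055212]), 'orientation': array([[-9.29845884e-01,  3.67948541e-01, -7.09456907e-04],
       [ 3.67949125e-01,  9.29845324e-01, -1.05552674e-03],
       [ 2.71305663e-04, -1.24252124e-03, -9.99999191e-01]]), 'force': array([-0.33056317, -0.08632352,  0.11456352]), 'torque': array([ 0.07282481, -0.04111797,  0.04351922]), 'gripper_force': 0.0, 'finger_gap': 0.08522891167609346}
scene {'mtx': array([[574.19673404,   0.        , 321.72774494],
       [  0.        , 574.19673404, 239.62965181],
       [  0.        ,   0.        ,   1.        ]]), 'eye': array([1.19798851, 1.11282061, 1.08468105]), 'attitude': array([[-0.88962084, -0.27794179,  0.36238533],
       [ 0.
[... 292 characters left out ...]
6,  0.70260035]), 'attitude': array([[ 0.90991979,  0.25472135, -0.32735762],
       [-0.41446519,  0.52740681, -0.74166075],
       [-0.01626619,  0.81053013,  0.58547102]])}
wrist {'mtx': array([[371.64829954,   0.        , 313.83852886],
       [  0.        , 371.64829954, 239.85385829],
       [  0.        ,   0.        ,   1.        ]]), 'T_tool_cam': array([[-8.65992176e-05,  9.47889204e-01,  3.18600141e-01,
         8.09527739e-02],
       [ 9.99999992e-01,  5.23110955e-05,  1.16177269e-04,
        -6.45840178e-05],
       [ 9.34568566e-05,  3.18600149e-01, -9.47889201e-01,
        -1.42628714e-01],
       [ 0.00000000e+00,  0.00000000e+00,  0.00000000e+00,
         1.00000000e+00]])}
```

View pics/scene0.png

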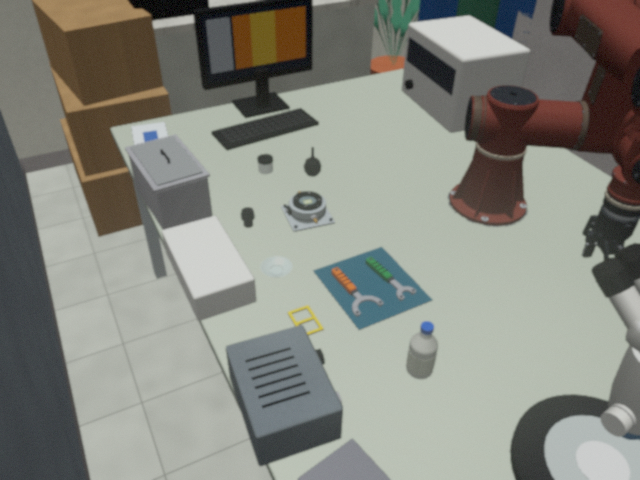

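View pics/side0.png

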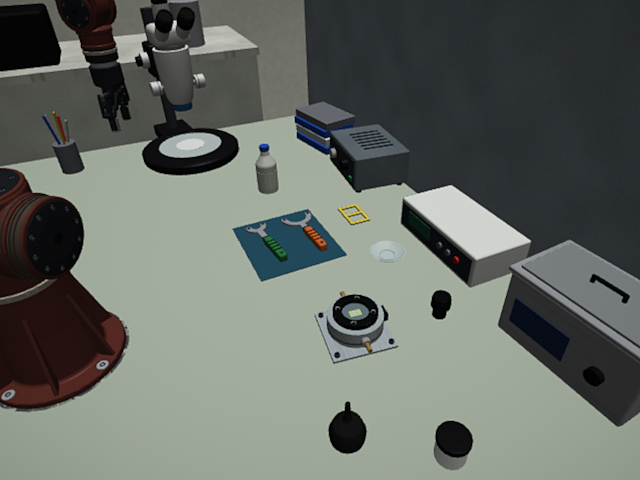

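View pics/wrist0.png

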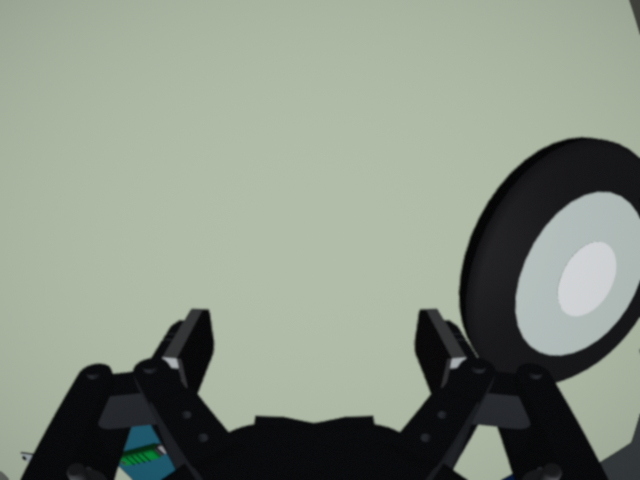

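The scene view shows the orange spanner at about (355,290), the green one at (390,277) and the cell ring at (308,200). In the side view the orange grip is at (316,237) and the ring at (355,311). The wrist view shows only bare table and the microscope base.

```bash
cat > h.py <<'E'
import numpy as np, cv2
from rig import telemetry, vision
def ray(n,uv,st=None):
    m=vision.camera_model(n);K=m["mtx"];u=(uv[0]-K[0,2])/K[0,0];v=(uv[1]-K[1,2])/K[1,1]
    if n!="wrist":
        R=np.array(m["attitude"]);d=R@np.array([u,-v,-1]);return np.array(m["eye"]),d/np.linalg.norm(d)
    r=np.hypot(u,v);s=np.sin(r)/max(r,1e-9);T=m["T_tool_cam"]
    R=np.array(st["orientation"]);d=R@T[:3,:3]@np.array([u*s,-v*s,-np.cos(r)])
    return np.array(st["tool_pos"])+R@T[:3,3],d
def proj(p,st):
    K=vision.camera_model("wrist");T=K["T_tool_cam"];K=K["mtx"];R=np.array(st["orientation"])
    c=T[:3,:3].T@(R.T@(np.array(p)-st["tool_pos"])-T[:3,3]);x,y,z=c[0],-c[1],-c[2]
    h=np.hypot(x,y);a=np.arctan2(h,z)/h*K[0,0];return np.array([K[0,2]+a*x,K[1,2]+a*y])
def plane(o,d,z): return o+d*(z-o[2])/d[2]
def tri(a,b):
    A=np.zeros((3,3));B=np.zeros(3)
    for o,d in (a,b): P=np.eye(3)-np.outer(d,d);A+=P;B+=P@o
    p=np.linalg.solve(A,B);return p,[float(np.linalg.norm(np.cross(p-o,d))) for o,d in (a,b)]
def orange(im):
    h=cv2.cvtColor(im,cv2.COLOR_RGB2HSV)
    return cv2.inRange(h,(3,150,90),(16,255,255))
E
python3 - <<'E'
from h import *
c={}
for n,box in (("scene",(310,250,400,330)),("side",(290,215,340,260))):
    im=cv2.imread(f"pics/{n}0.png")[:,:,::-1].copy();m=orange(im);x0,y0,x1,y1=box
    k=np.zeros_like(m);k[y0:y1,x0:x1]=m[y0:y1,x0:x1];ys,xs=np.nonzero(k);c[n]=(xs.mean(),ys.mean());print(n,len(xs),c[n],xs.min(),xs.max(),ys.min(),ys.max())
f=lambda a,b:tri(ray("scene",a),ray("side",b))
print("orange",f(c["scene"],c["side"]))
print("ring",f((308,200),(355,311)))
print("pins",f((361,311),(288,218)),f((381,300),(307,212)))
for n,a in (("frame",((306,320),(354,214))),("dish",((278,267),(387,252))),("eyep",((248,216),(441,303))),("bottle",((424,350),(266,170)))): print(n,f(*a))
E
```

```text
scene 125 (np.float64(343.96), np.float64(279.816)) 333 354 270 289
side 160 (np.float64(315.09375), np.float64(236.15625)) 304 326 226 246
orange (array([0.61146107, 0.13346614, 0.0186386 ]), [0.0011496856121348735, 0.001149685612135])
ring (array([ 0.55904636, -0.19572299,  0.05816054]), [0.0014365860243992438, 0.0014365860243993678])
pins (array([0.60125149, 0.25149516, 0.00731682]), [0.02042404984503668, 0.020424049845036627]) (array([0.60320624, 0.24883865, 0.03670437]), [0.0323455842129105, 0.032345584212910415])
frame (array([0.76326227, 0.20715611, 0.00394621]), [0.0024761434229753085, 0.002476143422975219])
dish (array([ 0.74932131, -0.00113889,  0.01218884]), [0.0029427770866570398, 0.002942777086657032])
eyep (array([ 0.74547642, -0.23116932,  0.03422285]), [0.0017903897919254097, 0.001790389791925598])
bottle (array([0.58852472, 0.46409632, 0.06808595]), [0.0016834840210645137, 0.0016834840210645362])
```

```bash
cat >> h.py <<'E'
def yaw(st): R=np.array(st["orientation"]);return np.degrees(np.arctan2(R[1,0],R[0,0]))
def plan(pos,yw,n,st=None):
    "n even rows to a pointing-down pose: print slide rows (mm) and the twist per row"
    st=st or telemetry.sense();R0=np.array(st["orientation"]);y0=yaw(st);dy=(yw-y0+180)%360-180
    d=(np.array(pos)-st["tool_pos"])*1000/n;S=[]
    for i in range(n):
        a=np.radians(y0+dy*i/n);R=np.array([[np.cos(a),np.sin(a),0],[np.sin(a),-np.cos(a),0],[0,0,-1]]);S.append((R.T@d).round(1).tolist())
    print("slide",S,"twist",round(-dy/n,2))
E
python3 - <<'E'
from h import *
f=lambda a,b:tri(ray("scene",a),ray("side",b))
print(f((361,311),(307,212)),f((381,300),(288,218)))
plan((0.611,0.10,0.23),90,16)
E
```

```text
(array([0.63361471, 0.25465826, 0.02025109]), [0.005432710718276282, 0.005432710718276193]) (array([0.57085963, 0.24595316, 0.02322397]), [0.007363333311665267, 0.007363333311665306])
slide [[-33.2, -17.6, 0.0], [-34.4, -15.1, 0.0], [-35.5, -12.5, 0.0], [-36.3, -9.8, 0.0], [-36.9, -7.1, 0.0], [-37.4, -4.3, 0.0], [-37.6, -1.5, 0.0], [-37.6, 1.3, 0.0], [-37.4, 4.1, 0.0], [-37.0, 6.9, 0.0], [-36.3, 9.6, 0.0], [-35.5, 12.3, 0.0], [-34.5, 14.9, 0.0], [-33.3, 17.4, 0.0], [-31.9, 19.9, 0.0], [-30.3, 22.2, 0.0]] twist 4.28
```

Request:
{"api": "servo_tool", "payload": {
  "slide": [
    [-33,-18,0],
    [-34,-15,0],
    [-35.5,-12.5,0],
    [-36,-10,0],
    [-37,-7,0],
    [-37.5,-4,0],
    [-37.5,-1.5,0],
    [-37.5,1.5,0]
  ],
  "twist": [4.3,4.3,4.3,4.3,4.3,4.3,4.3,4.3]
}}

```text
clock: 0.82
tool_pos: [0.4159, 0.3275, 0.2312]
orientation: [[-0.556, 0.831, -0.0], [0.831, 0.556, 0.0], [0.0, 0.0, -1.0]]
force: [0.7, -0.4, 0.1]
finger_gap: 0.0856
gripper_force: 0.0
```

Request:
{"api": "servo_tool", "payload": {
  "slide": [
    [-37.5,4,0],
    [-37,7,0],
    [-36,9.5,0],
    [-35.5,12,0],
    [-34.5,15,0],
    [-33,17.5,0],
    [-32,20,0],
    [-30,22,0],
    [0,0,0],
    [0,0,0]
  ],
  "twist": [4.3,4.3,4.3,4.3,4.3,4.3,4.3,4.3,0,0]
}}

```text
clock: 1.65
tool_pos: [0.6093, 0.0983, 0.2302]
orientation: [[0.01, 1.0, -0.002], [1.0, -0.01, 0.0], [0.0, -0.002, -1.0]]
force: [-0.2, 0.7, 0.8]
finger_gap: 0.0853
gripper_force: 0.0
```

```bash
python3 - <<'E'
from h import *
import pickle
st=telemetry.sense();im=vision.capture("wrist");print(st["tool_pos"],yaw(st),st["clock"])
pickle.dump((st,im),open("w1.pkl","wb"))
cv2.imwrite("pics/w1.png",im[:,:,::-1])
E
```

```text
[0.60928024 0.09826635 0.23020152] 89.44617362381541 1.65
```

View pics/w1.png

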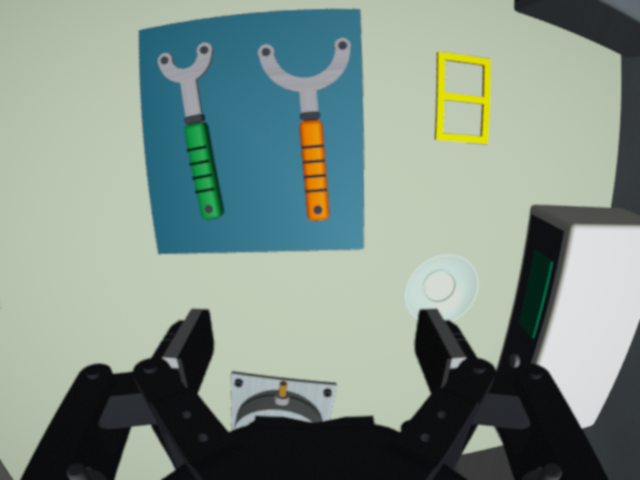

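The wrist view shows the orange spanner with its eyes at (266,52) and (343,45) and the grip from (310,121) to (317,218). The green spanner is to its left, and the cell foot's edge runs from (232,373) to (336,384).

```bash
python3 - <<'E'
from h import *
import pickle
st,im=pickle.load(open("w1.pkl","rb"))
P=lambda uv,z:plane(*ray("wrist",uv,st),z)
L=P((266,52),.017);Rr=P((343,45),.017);print("eyes",L,Rr,np.linalg.norm(L-Rr))
m=orange(im);m[:, :260]=0;m[:100]=0;m[230:]=0;m[:,360:]=0
ys,xs=np.nonzero(m);G=np.array([P((x,y),.025)[:2] for x,y in zip(xs,ys)])
c=G.mean(0);w,v=np.linalg.eigh(np.cov(G.T));d=v[:,1]*np.sign(v[1,1]);t=(G-c)@d
print("grip c",c,"axis deg",np.degrees(np.arctan2(d[1],d[0])),"t",t.min(),t.max())
e=Rr-L;print("pin-line perp deg",np.degrees(np.arctan2(e[1],e[0]))+90)
M=(L+Rr)/2;print("origin",M, "spanner_grip from pins",M[:2]-.088*d)
# height check of grip centroid: wrist vs scene
print(tri(ray("wrist",(xs.mean(),ys.mean()),st),ray("scene",(343.96,279.8))))
print(tri(ray("wrist",(xs.mean(),ys.mean()),st),ray("side",(315.1,236.2))))
print("green", P((203,165),.025),"matcorners",[P(c,.003)[:2].round(4) for c in ((139,30),(360,10),(364,247),(158,253))])
A=P((232,373),.008);B=P((336,384),.008);print("foot",A,B,np.linalg.norm(A-B))
E
```

```text
eyes [0.56641815 0.24642419 0.017     ] [0.6385837  0.25204361 0.017     ] 0.07238400896707334
grip c [0.60869946 0.13248809] axis deg 94.00669424356416 t -0.04883575065921481 0.04711498262971366
pin-line perp deg 94.45254785927285
origin [0.60250092 0.2492339  0.017     ] spanner_grip from pins [0.60864975 0.16144898]
(array([0.60874245, 0.13147408, 0.01598353]), [0.00016935816828701728, 0.00016935816828720206])
(array([0.61016438, 0.1315184 , 0.01983319]), [0.001634467012326458, 0.0016344670123264297])
green [0.50332614 0.14003833 0.025     ] matcorners [array([0.4285, 0.2891]), array([0.6569, 0.2926]), array([0.6626, 0.047 ]), array([0.4329, 0.0414])]
foot [ 0.50425902 -0.11939877  0.008     ] [ 0.6355978  -0.13564699  0.008     ] 0.13234002248198434
```

Request:
{"api": "servo_tool", "payload": {
  "slide": [
    [-38,-5.5,0],
    [-38,-5.5,0],
    [-38,-5.5,0],
    [-38,-5.5,0],
    [-38,-5.5,0],
    [-38,-5.5,0],
    [-38,-5.5,0],
    [-38,-5.5,0],
    [0,0,0],
    [0,0,0]
  ],
  "twist": [0,0,0,0,0,0,0,0,0,0]
}}

```text
clock: 2.53
tool_pos: [0.5621, -0.2042, 0.2313]
orientation: [[0.008, 1.0, -0.0], [1.0, -0.008, 0.0], [0.0, -0.0, -1.0]]
force: [-0.7, 1.1, 0.3]
finger_gap: 0.0854
gripper_force: 0.0
```

```bash
python3 - <<'E'
from h import *
import pickle
st=telemetry.sense();im=vision.capture("wrist");print(st["tool_pos"],yaw(st),st["clock"])
pickle.dump((st,im),open("w2.pkl","wb"))
u,v=proj((.559,-.196,.06),st).astype(int);print(u,v)
c=im[v-90:v+90,u-120:u+120];cv2.imwrite("pics/w2.png",cv2.resize(c,None,fx=3,fy=3,interpolation=cv2.INTER_CUBIC)[:,:,::-1])
E
```

```text
[ 0.56213052 -0.2041565   0.23128047] 89.5424509633101 2.5333
309 204
```

Request:
{"api": "servo_tool", "payload": {
  "slide": [
    [-25,0,0],
    [-25,0,0],
    [-20,0,0],
    [0,0,0],
    [0,0,0]
  ],
  "twist": [0,0,0,0,0]
}}

```text
clock: 3.0
tool_pos: [0.5625, -0.2723, 0.2312]
orientation: [[0.006, 1.0, -0.0], [1.0, -0.006, 0.001], [0.001, -0.0, -1.0]]
force: [0.4, 1.3, 0.8]
finger_gap: 0.0856
gripper_force: 0.0
```

```bash
python3 - <<'E'
from h import *
import pickle
st=telemetry.sense();im=vision.capture("wrist");print(st["tool_pos"],yaw(st),st["clock"])
pickle.dump((st,im),open("w3.pkl","wb"))
u,v=proj((.559,-.196,.06),st).astype(int);print(u,v)
c=im[v-90:v+90,u-120:u+120];cv2.imwrite("pics/w3.png",cv2.resize(c,None,fx=3,fy=3,interpolation=cv2.INTER_CUBIC)[:,:,::-1])
E
```

```text
[ 0.56253139 -0.27233664  0.23123979] 89.6795137409119 3.0
308 125
```

View pics/w2.png

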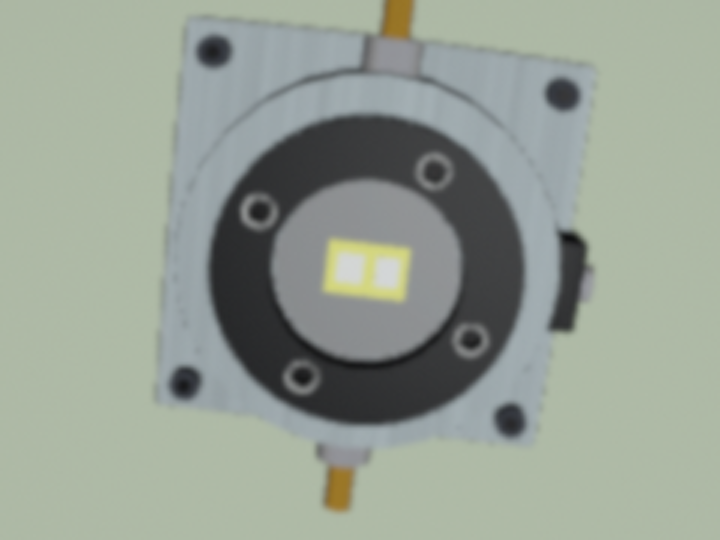

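View pics/w3.png

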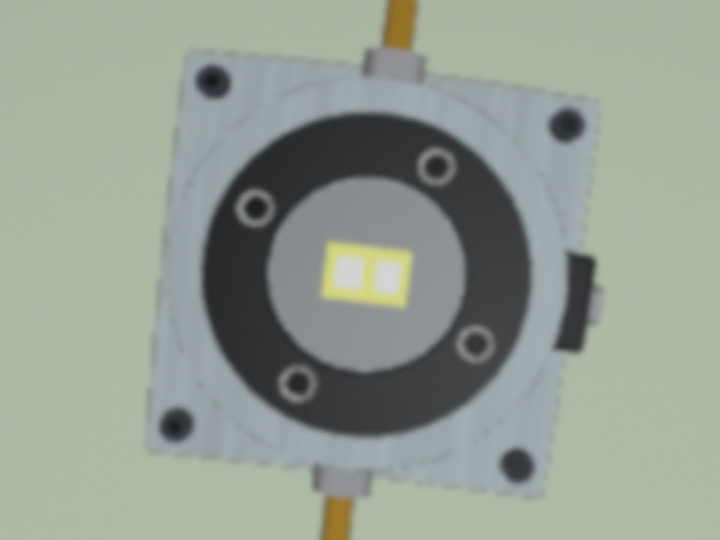

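Both crops show the black ring with four bright-rimmed holes. First crop: (259,211), (434,171), (471,340), (302,377). Second crop: (256,208), (436,167), (475,344), (298,384).

```bash
python3 - <<'E'
from h import *
import pickle
a=[(259,211),(434,171),(471,340),(302,377)];b=[(256,208),(436,167),(475,344),(298,384)]
s2,_=pickle.load(open("w2.pkl","rb"));s3,_=pickle.load(open("w3.pkl","rb"))
# resize maps crop px x -> (x+.5)/3-.5
ca=[(189+(x+.5)/3-.5,114+(y+.5)/3-.5) for x,y in a];cb=[(188+(x+.5)/3-.5,35+(y+.5)/3-.5) for x,y in b]
for p,q in zip(ca,cb): print(tri(ray("wrist",p,s2),ray("wrist",q,s3)))
for st,c in ((s2,ca),(s3,cb)):
    H=np.array([plane(*ray("wrist",p,st),.062) for p in c]);C=H.mean(0);D=H-C
    ang=np.degrees(np.arctan2(D[:,1],D[:,0]));print(C,np.linalg.norm(D[:,:2],axis=1),ang, ang-[180,90,0,-90] if 0 else "")
plan((0.608,0.161,0.10),94.2,12)
E
```

```text
(array([ 0.53010801, -0.17714078,  0.06097055]), [6.299124056819798e-05, 6.299124056816204e-05])
(array([ 0.57981988, -0.16619366,  0.06070754]), [2.0240895735897103e-05, 2.0240895736056684e-05])
(array([ 0.59080395, -0.21595619,  0.0612904 ]), [0.00012719239535680866, 0.00012719239535672716])
(array([ 0.54104597, -0.22711883,  0.06093846]), [1.2959014172224147e-06, 1.2959014173549554e-06])
[ 0.56048091 -0.19637202  0.062     ] [0.03600478 0.03596974 0.0360399  0.03603304] [ 147.3794051    57.56349584  -32.51981757 -122.4925771 ] 
[ 0.56043876 -0.19659422  0.062     ] [0.03586181 0.03592108 0.03582362 0.03601917] [ 147.23525772   57.50912206  -32.60817932 -122.43066078] 
slide [[36.1, 3.6, 10.9], [36.1, 3.8, 10.9], [36.0, 4.1, 10.9], [36.0, 4.3, 10.9], [36.0, 4.5, 10.9], [36.0, 4.8, 10.9], [35.9, 5.0, 10.9], [35.9, 5.2, 10.9], [35.8, 5.5, 10.9], [35.8, 5.7, 10.9], [35.8, 5.9, 10.9], [35.7, 6.2, 10.9]] twist -0.37
```

```bash
python3 - <<'E'
from h import *
st=telemetry.sense();print(st["joint_positions"],yaw(st))
f=lambda a,b:tri(ray("scene",a),ray("side",b))
print("blower",f((313,167),(347,432)),"jar",f((265,163),(453,443)))
plan((0.608,0.161,0.10),94.2,12)
E
```

```text
[-6.59249369e-01  1.81621467e-01  1.81697263e-01  1.57123862e+00
  5.22310845e-04  9.16529649e-01] 89.71450782250203
blower (array([ 0.43631741, -0.40703867,  0.02569229]), [0.0014695935061930147, 0.0014695935061929954]) jar (array([ 0.57743462, -0.49675802,  0.03015643]), [0.001079210453120823, 0.0010792104531204146])
slide [[36.1, 3.6, 10.9], [36.1, 3.8, 10.9], [36.0, 4.1, 10.9], [36.0, 4.3, 10.9], [36.0, 4.5, 10.9], [36.0, 4.8, 10.9], [35.9, 5.0, 10.9], [35.9, 5.2, 10.9], [35.8, 5.5, 10.9], [35.8, 5.7, 10.9], [35.8, 5.9, 10.9], [35.7, 6.2, 10.9]] twist -0.37
```

Request:
{"api": "servo_tool", "payload": {
  "slide": [
    [36,3.5,11],
    [36,4,11],
    [36,4,11],
    [36,4.5,11],
    [36,4.5,11],
    [36,5,11],
    [36,5,11],
    [36,5,11],
    [36,5.5,11],
    [36,5.5,11]
  ],
  "twist": [-0.4,-0.4,-0.4,-0.4,-0.4,-0.4,-0.4,-0.4,-0.4,-0.4],
  "claw": 0,
  "force": 80
}}

```text
clock: 3.88
tool_pos: [0.599, 0.0913, 0.1213]
orientation: [[-0.066, 0.998, 0.001], [0.998, 0.066, 0.0], [0.0, 0.001, -1.0]]
force: [0.4, -0.8, 0.1]
finger_gap: 0.0428
gripper_force: 0.0
```

Request:
{"api": "servo_tool", "payload": {
  "slide": [
    [36,6,11],
    [36,6,11],
    [0,0,20],
    [0,0,20],
    [0,0,15],
    [0,0,0],
    [0,0,0],
    [0,0,0]
  ],
  "twist": [-0.4,-0.4,0,0,0,0,0,0]
}}

```text
clock: 4.55
tool_pos: [0.6072, 0.1609, 0.0458]
orientation: [[-0.078, 0.997, 0.001], [0.997, 0.078, 0.0], [0.0, 0.001, -1.0]]
force: [0.9, -0.7, -0.6]
finger_gap: 0.0427
gripper_force: 0.0
```

```bash
python3 - <<'E'
from h import *
st=telemetry.sense();print(st["tool_pos"],yaw(st))
cv2.imwrite("pics/w4.png",vision.capture("wrist")[:,:,::-1])
plan((0.608,0.161,0.006),94.2,4)
E
```

```text
[0.60719002 0.16094791 0.04575418] 94.47245129831246
slide [[0.1, 0.1, 10.0], [0.1, 0.1, 10.0], [0.1, 0.1, 10.0], [0.1, 0.1, 10.0]] twist 0.06
```

View pics/w4.png

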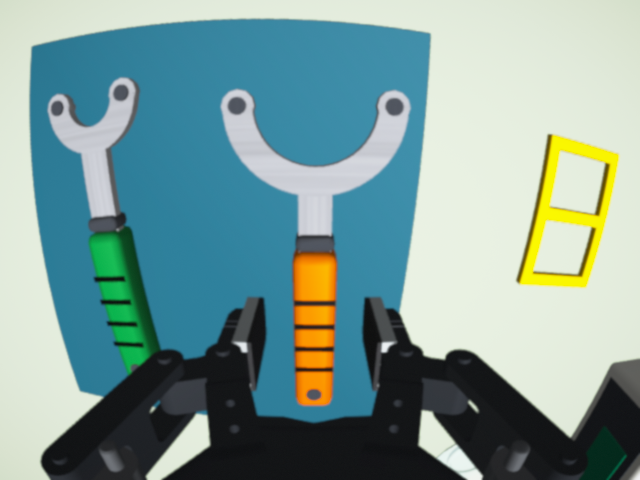

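The fingers straddle the orange grip, centred at (315,330), and the eyes at (237,105) and (394,105) are level in the image. I'll go down and grip.

Request:
{"api": "servo_tool", "payload": {
  "slide": [
    [0,0,15],
    [0,0,12],
    [0,0,8],
    [0,0,4],
    [0,0,0],
    [0,0,0]
  ],
  "twist": [0,0,0,0,0,0]
}}

```text
clock: 5.1
tool_pos: [0.607, 0.16, 0.0054]
orientation: [[-0.077, 0.997, -0.0], [0.997, 0.077, 0.0], [0.0, -0.0, -1.0]]
force: [-0.5, -0.2, 0.2]
finger_gap: 0.0429
gripper_force: 0.0
```

Request:
{"api": "servo_tool", "payload": {
  "slide": [
    [0,0,0],
    [0,0,0],
    [0,0,0],
    [0,0,0],
    [0,0,0],
    [0,0,0]
  ],
  "twist": [0,0,0,0,0,0],
  "claw": -1,
  "force": 80
}}

```text
clock: 5.6
tool_pos: [0.6078, 0.1601, 0.0064]
orientation: [[-0.077, 0.997, 0.002], [0.997, 0.077, 0.0], [0.0, 0.002, -1.0]]
force: [-0.9, 0.4, 5.1]
finger_gap: 0.0202
gripper_force: 80.2
```

```bash
python3 - <<'E'
from h import *
import pickle
st=telemetry.sense();im=vision.capture("wrist");pickle.dump((st,im),open("w5.pkl","wb"))
print(st["tool_pos"],yaw(st),st["finger_gap"],st["force"],st["torque"],st["gripper_force"])
# dark pin-eye blobs
g=cv2.cvtColor(im,cv2.COLOR_RGB2GRAY)
for p in ((.5665,.2464,.017),(.6386,.252,.017)):
    u,v=proj(p,st).astype(int);print("pred",u,v)
cv2.imwrite("pics/w5.png",im[:,:,::-1])
E
```

```text
[0.60778027 0.16013233 0.00637864] 94.41132470068504 0.020167661537018825 [-0.89097325  0.40697865  5.13168314] [-0.02122291  0.16885893 -0.02952008] 80.17099142074585
pred 214 100
pred 417 101
```

View pics/w5.png

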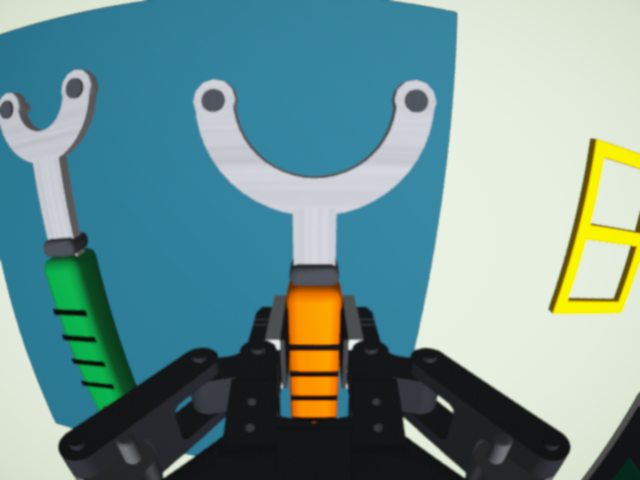

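The fingers hold the grip. The eyes are at (213,100) and (416,100), as predicted. Lift and check for sag.

Request:
{"api": "servo_tool", "payload": {
  "slide": [
    [0,0,-5],
    [0,0,-15],
    [0,0,-25],
    [0,0,-30],
    [0,0,-25],
    [0,0,-15],
    [0,0,0],
    [0,0,0]
  ],
  "twist": [0,0,0,0,0,0,0,0]
}}

```text
clock: 6.32
tool_pos: [0.6073, 0.1601, 0.1205]
orientation: [[-0.077, 0.997, 0.001], [0.997, 0.077, 0.0], [0.0, 0.001, -1.0]]
force: [0.1, 1.2, -2.1]
finger_gap: 0.0204
gripper_force: 79.3
```

```bash
cat >> h.py <<'E'
def eyes(im,guess=((213,100),(416,100)),r=30):
    "sub-pixel centres of the dark pin ends in the steel eyes"
    out=[];g=cv2.cvtColor(im,cv2.COLOR_RGB2GRAY)
    for u,v in guess:
        c=g[v-r:v+r,u-r:u+r];n,l,s,ct=cv2.connectedComponentsWithStats((c<110).astype(np.uint8))
        b=[(np.hypot(*(ct[i]-r)),i) for i in range(1,n) if 150<s[i,4]<900]
        if b: i=min(b)[1];out.append(((ct[i]+[u-r,v-r]).round(1).tolist(),int(s[i,4])))
    return out
E
python3 - <<'E'
from h import *
import pickle
s5,i5=pickle.load(open("w5.pkl","rb"));print(eyes(i5))
st=telemetry.sense();im=vision.capture("wrist");pickle.dump((st,im),open("w6.pkl","wb"))
print(st["tool_pos"],st["force"],st["torque"],eyes(im))
R=np.array(s5["orientation"])
E=[R.T@(plane(*ray("wrist",p[0],s5),.017)-s5["tool_pos"]) for p in eyes(i5)];print("eyes in tool",E,np.linalg.norm(E[0]-E[1]))
E
```

```text
[([212.7, 100.0], 361), ([415.9, 100.4], 356)]
[0.60733873 0.1601002  0.12053761] [ 0.05815533  1.16551877 -2.13915577] [-0.07156166 -0.02090472 -0.0270998 ] [([212.8, 99.9], 369), ([415.8, 100.3], 366)]
eyes in tool [array([ 0.0895799 , -0.03504991, -0.01068018]), array([ 0.08945749,  0.03724404, -0.01055821])] 0.07229416213351658
```

```bash
cat > tgt.py <<'E'
from h import *
C=np.array([.5604,-.1965]);O=np.array([.0895,.0011])
def tcp(y,z):
    a=np.radians(y);return (*(C-np.array([[np.cos(a),np.sin(a)],[np.sin(a),-np.cos(a)]])@O),z)
E
python3 -c "
from tgt import *
print(tcp(147.4,.12));plan(tcp(147.4,.12),147.4,12)"
```

```text
(np.float64(0.6352068416686322), np.float64(-0.2456466828948221), 0.12)
slide [[-33.9, -0.2, -0.1], [-33.8, -2.8, -0.1], [-33.5, -5.4, -0.1], [-32.9, -8.0, -0.1], [-32.2, -10.5, -0.1], [-31.3, -12.9, -0.1], [-30.2, -15.3, -0.1], [-29.0, -17.6, -0.1], [-27.5, -19.8, -0.1], [-25.9, -21.8, -0.1], [-24.2, -23.8, -0.1], [-22.3, -25.6, -0.1]] twist -4.42
```

Request:
{"api": "servo_tool", "payload": {
  "slide": [
    [-34,0,0],
    [-34,-3,0],
    [-33.5,-5.5,0],
    [-33,-8,0],
    [-32,-10.5,0],
    [-31,-13,0],
    [-30,-15.5,0],
    [-29,-17.5,0],
    [-27.5,-20,0],
    [-26,-22,0]
  ],
  "twist": [-4.4,-4.4,-4.4,-4.4,-4.4,-4.4,-4.4,-4.4,-4.4,-4.4]
}}

```text
clock: 7.2
tool_pos: [0.6285, -0.1793, 0.1177]
orientation: [[-0.75, 0.661, -0.003], [0.661, 0.75, 0.002], [0.003, -0.001, -1.0]]
force: [-0.4, 0.2, -1.5]
finger_gap: 0.0201
gripper_force: 79.2
```

Request:
{"api": "servo_tool", "payload": {
  "slide": [
    [-24,-24,0],
    [-22,-25.5,0],
    [0,0,10],
    [0,0,15],
    [0,0,10],
    [0,0,0],
    [0,0,0],
    [0,0,0]
  ],
  "twist": [-4.4,-4.4,0,0,0,0,0,0]
}}

```text
clock: 7.87
tool_pos: [0.634, -0.2451, 0.0854]
orientation: [[-0.841, 0.541, -0.0], [0.541, 0.841, 0.0], [0.0, 0.0, -1.0]]
force: [-0.7, 0.3, -1.5]
finger_gap: 0.0199
gripper_force: 79.2
```

```bash
python3 - <<'E'
from tgt import *
import pickle
st=telemetry.sense();im=vision.capture("wrist");pickle.dump((st,im),open("w7.pkl","wb"));cv2.imwrite("pics/w7.png",im[:,:,::-1])
print(st["clock"],st["tool_pos"],yaw(st),st["force"],eyes(im));plan(tcp(147.4,.075),147.4,1)
E
```

```text
7.8667 [ 0.63396357 -0.24505953  0.08537149] 147.24381925896344 [-0.67534352  0.33988698 -1.48439228] [([212.8, 99.7], 409), ([416.0, 100.4], 408)]
slide [[-1.0, 0.2, 11.0]] twist -0.15
```

View pics/w7.png

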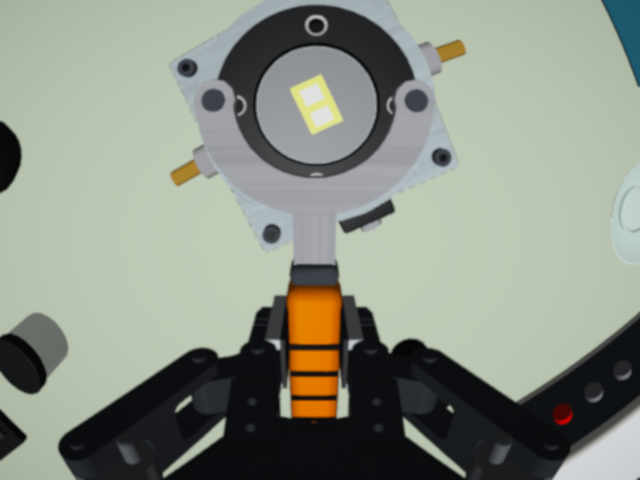

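The fork hovers over the ring. The far hole is at (316,25), and the inner rims of the left and right holes are at (240,105) and (391,105), symmetric about the eyes' midline near 314.5. One numerical check against the far hole.

```bash
python3 - <<'E'
from tgt import *
import pickle
st,im=pickle.load(open("w7.pkl","rb"))
g=cv2.cvtColor(im,cv2.COLOR_RGB2GRAY)[5:45,296:336];n,l,s,ct=cv2.connectedComponentsWithStats((g>105).astype(np.uint8))
print([(s[i].tolist(),(ct[i]+[296,5]).round(1).tolist()) for i in range(n)])
R=np.array(st["orientation"])[:2,:2]
h=plane(*ray("wrist",(316,25),st),.062);hr=R.T@(h[:2]-st["tool_pos"][:2]);print(h,"in tool",hr,"centre in tool",hr-[.036,0])
a=np.radians(147.4);print("C est",h[:2]-.036*np.array([np.cos(a),np.sin(a)]))
for x,y in ((.036,0),(0,.036),(0,-.036),(-.036,0)):
  r=x*np.array([np.cos(a),np.sin(a)])+y*np.array([np.sin(a),-np.cos(a)]);print(proj((*(C+r),.062),st).round(1))
E
```

```text
[([0, 0, 40, 40, 1377], [315.4, 24.9]), ([0, 0, 10, 2, 12], [299.8, 5.2]), ([31, 0, 9, 2, 11], [331.6, 5.2]), ([9, 10, 23, 21, 200], [316.0, 24.1])]
[ 0.53023049 -0.17704432  0.062     ] in tool [0.12403817 0.00107311] centre in tool [0.08803817 0.00107311]
C est [ 0.56055878 -0.19644007]
[315.7  24.8]
[396.9 105.3]
[234.7 105.5]
[316.1 183.2]
```

Request:
{"api": "servo_tool", "payload": {
  "slide": [
    [-1,0,8],
    [0,0,6],
    [0,0,3],
    [0,0,0],
    [0,0,0],
    [0,0,0]
  ],
  "twist": [-0.15,0,0,0,0,0]
}}

```text
clock: 8.42
tool_pos: [0.6348, -0.2463, 0.0685]
orientation: [[-0.842, 0.539, 0.0], [0.539, 0.842, -0.0], [-0.0, 0.0, -1.0]]
force: [-0.5, -0.1, -1.8]
finger_gap: 0.0201
gripper_force: 79.2
```

```bash
python3 - <<'E'
from tgt import *
st=telemetry.sense();print(st["tool_pos"],yaw(st),st["force"],st["torque"]);plan(tcp(147.4,.066),147.4,1)
E
```

```text
[ 0.63483712 -0.24625623  0.06847711] 147.35948619489008 [-0.53456992 -0.09770861 -1.79334947] [ 0.02978886 -0.00402525 -0.02671454]
slide [[0.0, 0.7, 2.5]] twist -0.04
```

Request:
{"api": "servo_tool", "payload": {
  "slide": [
    [0,0.5,1],
    [0,0,1],
    [0,0,1],
    [0,0,1],
    [0,0,0],
    [0,0,0]
  ],
  "twist": [0,0,0,0,0,0]
}}

```text
clock: 8.92
tool_pos: [0.635, -0.2457, 0.0641]
orientation: [[-0.842, 0.539, -0.0], [0.539, 0.842, 0.0], [0.0, 0.0, -1.0]]
force: [-0.2, 1.4, -2.2]
finger_gap: 0.0199
gripper_force: 79.2
```

Request:
{"api": "servo_tool", "payload": {
  "slide": [
    [0,0,1],
    [0,0,1],
    [0,0,0],
    [0,0,0]
  ],
  "twist": [0,0,0,0]
}}

```text
clock: 9.25
tool_pos: [0.635, -0.2457, 0.0622]
orientation: [[-0.842, 0.539, 0.0], [0.539, 0.842, 0.0], [0.0, 0.0, -1.0]]
force: [-0.0, 1.1, -2.5]
finger_gap: 0.0204
gripper_force: 79.2
```

Request:
{"api": "servo_tool", "payload": {
  "slide": [
    [0,0,1],
    [0,0,1],
    [0,0,0],
    [0,0,0]
  ],
  "twist": [0,0,0,0]
}}

```text
clock: 9.58
tool_pos: [0.635, -0.2457, 0.0602]
orientation: [[-0.842, 0.539, -0.0], [0.539, 0.842, 0.0], [0.0, 0.0, -1.0]]
force: [0.2, 1.6, -1.6]
finger_gap: 0.0201
gripper_force: 79.3
```

Request:
{"api": "servo_tool", "payload": {
  "slide": [
    [0,0,1],
    [0,0,1],
    [0,0,0.5],
    [0,0,0],
    [0,0,0],
    [0,0,0]
  ],
  "twist": [0,0,0,0,0,0]
}}

```text
clock: 10.08
tool_pos: [0.635, -0.2457, 0.0577]
orientation: [[-0.842, 0.539, -0.0], [0.539, 0.842, 0.0], [0.0, 0.0, -1.0]]
force: [0.0, 1.9, -1.2]
finger_gap: 0.0203
gripper_force: 79.3
```

Request:
{"api": "servo_tool", "payload": {
  "slide": [
    [0,0,0.5],
    [0,0,0.5],
    [0,0,0],
    [0,0,0]
  ],
  "twist": [0,0,0,0]
}}

```text
clock: 10.42
tool_pos: [0.6351, -0.2458, 0.0571]
orientation: [[-0.842, 0.539, 0.0], [0.539, 0.842, -0.0], [-0.0, 0.0, -1.0]]
force: [-0.9, 2.7, 1.8]
finger_gap: 0.02
gripper_force: 79.9
```

```bash
python3 - <<'E'
from tgt import *
st=telemetry.sense();im=vision.capture("wrist");print(st["tool_pos"],yaw(st),st["force"],st["torque"],eyes(im))
E
```

```text
[ 0.63508014 -0.24578377  0.05712192] 147.3626427242549 [-0.8553188   2.73980608  1.81145582] [ 0.72545892  0.36524565 -0.12436844] [([212.9, 99.5], 412), ([416.8, 100.5], 413)]
```

Request:
{"api": "servo_tool", "payload": {
  "slide": [
    [0.1,-3.12,0],
    [0.1,-3.12,0],
    [0.1,-3.12,0],
    [0.1,-3.12,0],
    [0.1,-3.12,0],
    [0.1,-3.12,0],
    [0.1,-3.12,0],
    [0.1,-3.12,0],
    [0.1,-3.12,0],
    [0.1,-3.12,0]
  ],
  "twist": [2,2,2,2,2,2,2,2,2,2]
}}

```text
clock: 11.3
tool_pos: [0.6136, -0.2681, 0.057]
orientation: [[-0.606, 0.795, 0.0], [0.795, 0.606, 0.0], [0.0, 0.001, -1.0]]
force: [-0.1, 4.0, 2.9]
finger_gap: 0.0199
gripper_force: 79.8
```

```bash
cat > s.py <<'E'
from tgt import *
st=telemetry.sense();im=vision.capture("wrist");R=np.array(st["orientation"])
print(st["clock"],st["tool_pos"],yaw(st),"tool F",R.T@st["force"],"T",R.T@st["torque"],eyes(im))
print("centre",st["tool_pos"][:2]+(R[:2,:2]@O)-C);plan(tcp(yaw(st),.0571),yaw(st),1)
E
python3 s.py
```

```text
11.3 [ 0.61364933 -0.26809842  0.0570012 ] 127.3047115641182 tool F [ 3.25796238  2.3629529  -2.94618269] T [-0.40053927  0.99938496 -0.21988704] [([211.9, 99.9], 407), ([415.9, 100.0], 406)]
centre [-0.00011752  0.00025866]
slide [[-0.3, 0.4, -0.1]] twist -0.16
```

Request:
{"api": "servo_tool", "payload": {
  "slide": [
    [0,-3.12,-0.3],
    [0.1,-3.12,0],
    [0.1,-3.12,0],
    [0.1,-3.12,0],
    [0.1,-3.12,0],
    [0.1,-3.12,0],
    [0.1,-3.12,0],
    [0.1,-3.12,0],
    [0.1,-3.12,0],
    [0.1,-3.12,0]
  ],
  "twist": [2,2,2,2,2,2,2,2,2,2]
}}

```text
clock: 12.18
tool_pos: [0.5859, -0.2822, 0.0571]
orientation: [[-0.298, 0.955, 0.0], [0.955, 0.298, 0.0], [0.0, 0.0, -1.0]]
force: [-1.4, 2.9, 1.0]
finger_gap: 0.0199
gripper_force: 79.6
```

```bash
python3 s.py
```

```text
12.1833 [ 0.58591577 -0.28217624  0.05709106] 107.34927274102358 tool F [ 3.16588718 -0.44811637 -1.04962789] T [-0.18196096  0.78936069 -0.25750232] [([211.4, 100.2], 414), ([415.3, 99.8], 415)]
centre [-1.22804201e-04  7.99457675e-05]
slide [[-0.1, 0.5, -0.0]] twist -0.16
```

Request:
{"api": "servo_tool", "payload": {
  "slide": [
    [0,-3.12,0],
    [0.1,-3.12,0],
    [0.1,-3.12,0],
    [0.1,-3.12,0],
    [0.1,-3.12,0],
    [0.1,-3.12,0],
    [0.1,-3.12,0],
    [0.1,-2.34,0],
    [0,0,0]
  ],
  "twist": [2,2,2,2,2,2,2,1.5,0]
}}

```text
clock: 12.98
tool_pos: [0.5619, -0.2861, 0.0571]
orientation: [[-0.032, 0.999, 0.0], [0.999, 0.032, -0.0], [-0.0, 0.0, -1.0]]
force: [0.5, 2.0, 0.8]
finger_gap: 0.0209
gripper_force: 79.6
```

```bash
python3 s.py
```

```text
12.9833 [ 0.56194837 -0.286076    0.05713305] 91.8420697267616 tool F [ 1.9516315   0.53666508 -0.82458924] T [ 0.14641052  0.66408789 -0.1963011 ] [([211.6, 100.2], 413), ([415.5, 100.0], 417)]
centre [-2.29145510e-04 -8.68933868e-05]
slide [[0.1, 0.1, 0.1]] twist 0.08
```

Request:
{"api": "servo_tool", "payload": {
  "slide": [
    [0,-1.56,0],
    [0,-1.56,0],
    [0,-0.78,0],
    [0,-0.78,0],
    [0,0,0]
  ],
  "twist": [1,1,0.5,0.5,0]
}}

```text
clock: 13.45
tool_pos: [0.5574, -0.286, 0.0571]
orientation: [[0.02, 1.0, 0.0], [1.0, -0.02, 0.0], [0.0, 0.0, -1.0]]
force: [-1.1, 1.3, 0.7]
finger_gap: 0.02
gripper_force: 79.6
```

```bash
python3 s.py
```

```text
13.45 [ 0.55738105 -0.28603035  0.05709767] 88.83119238962469 tool F [ 1.32243119 -1.15888929 -0.65123139] T [ 0.09715411  0.6497545  -0.2844882 ] [([211.3, 100.3], 413), ([415.2, 99.8], 412)]
centre [-9.35418012e-05 -7.14148176e-05]
slide [[0.1, 0.1, 0.0]] twist 0.02
```

Request:
{"api": "servo_tool", "payload": {
  "slide": [
    [0,-0.78,0],
    [0,-0.78,0],
    [0,-0.78,0],
    [0,0,0]
  ],
  "twist": [0.5,0.5,0.5,0]
}}

```text
clock: 13.83
tool_pos: [0.555, -0.286, 0.0571]
orientation: [[0.047, 0.999, 0.0], [0.999, -0.047, 0.0], [0.0, 0.0, -1.0]]
force: [0.4, 2.6, 2.2]
finger_gap: 0.0203
gripper_force: 79.7
```

```bash
python3 s.py
```

```text
13.8333 [ 0.55501743 -0.28601809  0.05712559] 87.31328168558612 tool F [ 2.59607516  0.23760642 -2.15639834] T [ 0.17014435  0.72838202 -0.338823  ] [([211.3, 100.3], 413), ([415.2, 99.9], 413)]
centre [-8.84791520e-05 -1.68038722e-04]
slide [[0.2, 0.1, 0.0]] twist 0.03
```

Request:
{"api": "servo_tool", "payload": {
  "slide": [
    [0,-0.62,0],
    [0,-0.62,0],
    [0,0,0]
  ],
  "twist": [0.4,0.4,0]
}}

```text
clock: 14.13
tool_pos: [0.5538, -0.286, 0.0571]
orientation: [[0.061, 0.998, 0.0], [0.998, -0.061, 0.0], [0.0, 0.0, -1.0]]
force: [-0.6, 2.5, 0.8]
finger_gap: 0.0204
gripper_force: 79.7
```

```bash
python3 s.py
```

```text
14.1333 [ 0.55382745 -0.28595455  0.05713653] 86.52442096783359 tool F [ 2.48593949 -0.77573624 -0.84948332] T [ 0.13703588  0.68223197 -0.28720294] [([211.3, 100.4], 414), ([415.2, 99.8], 412)]
centre [-4.88097197e-05 -1.85852080e-04]
slide [[0.2, 0.1, -0.0]] twist 0.02
```

Request:
{"api": "servo_tool", "payload": {
  "slide": [
    [0,-0.62,0],
    [0,-0.62,0],
    [0,0,0]
  ],
  "twist": [0.4,0.4,0]
}}

```text
clock: 14.43
tool_pos: [0.5525, -0.2858, 0.0571]
orientation: [[0.075, 0.997, 0.0], [0.997, -0.075, 0.0], [0.0, 0.0, -1.0]]
force: [0.0, 3.4, 1.7]
finger_gap: 0.02
gripper_force: 79.7
```

```bash
python3 s.py
```

```text
14.4333 [ 0.55254335 -0.28583759  0.05709839] 85.72317653656448 tool F [ 3.42128641 -0.23288206 -1.67789896] T [ 0.12173002  0.76416931 -0.25184836] [([211.2, 100.4], 416), ([415.1, 99.8], 414)]
centre [-8.52147159e-05 -1.68846915e-04]
slide [[0.2, 0.1, -0.0]] twist 0.02
```

Request:
{"api": "servo_tool", "payload": {
  "slide": [
    [0.1,-0.62,0],
    [0.1,-0.62,0],
    [0,0,0]
  ],
  "twist": [0.4,0.4,0]
}}

```text
clock: 14.73
tool_pos: [0.5514, -0.2857, 0.0571]
orientation: [[0.088, 0.996, 0.0], [0.996, -0.088, -0.0], [-0.0, 0.0, -1.0]]
force: [-0.2, 2.0, 2.2]
finger_gap: 0.0198
gripper_force: 79.7
```

```bash
python3 s.py
```

```text
14.7333 [ 0.55138007 -0.28572117  0.05713067] 84.92568325154413 tool F [ 2.01698972 -0.41119996 -2.23254418] T [ 0.02159649  0.48003486 -0.35001011] [([211.1, 100.4], 412), ([415.0, 99.7], 413)]
centre [-8.16099394e-06 -1.69229576e-04]
slide [[0.2, -0.0, 0.0]] twist 0.02
```

Request:
{"api": "servo_tool", "payload": {
  "slide": [
    [0.1,-0.62,0],
    [0.1,-0.62,0],
    [0,0,0]
  ],
  "twist": [0.4,0.4,0]
}}

```text
clock: 15.03
tool_pos: [0.5506, -0.2856, 0.0572]
orientation: [[0.102, 0.995, 0.001], [0.995, -0.102, -0.001], [-0.001, 0.001, -1.0]]
force: [3.0, -0.5, 0.1]
finger_gap: 0.0202
gripper_force: 79.6
```

```bash
python3 s.py; python3 - <<'E'
from h import *
import pickle
# cell yaw check from foot-corner screws seen in w3 (foot top z=.008)
st,_=pickle.load(open("w3.pkl","rb"))
P=np.array([plane(*ray("wrist",(188+(x+.5)/3-.5,35+(y+.5)/3-.5),st),.010)[:2] for x,y in ((212,81),(567,125),(517,465),(176,424))])
for i,o in ((0,0),(1,90),(2,180),(3,270)):
    d=P[(i+1)%4]-P[i];print(round(np.degrees(np.arctan2(d[1],d[0])),2),np.linalg.norm(d))
print(P.mean(0))
E
```

```text
15.0333 [ 0.5506333  -0.28559274  0.05722589] 84.15176932005231 tool F [-0.23996962  3.02826348 -0.14268211] T [-0.76166283  0.0716536  -0.87745934] [([209.9, 101.1], 411), ([413.4, 99.1], 418)]
centre [ 0.00044707 -0.00017065]
slide [[0.2, -0.5, 0.2]] twist 0.02
-7.54 0.11472748605821904
-97.57 0.11414421599780636
172.52 0.11425291687885872
82.67 0.11427961302034675
[ 0.56038511 -0.19622626]
```

Request:
{"api": "servo_tool", "payload": {
  "slide": [
    [0,-0.2,0],
    [0,0,0],
    [0,0,0],
    [0,0,0],
    [0,0,0]
  ],
  "twist": [0.15,0,0,0,0]
}}

```text
clock: 15.5
tool_pos: [0.5505, -0.2856, 0.0573]
orientation: [[0.104, 0.995, 0.001], [0.995, -0.104, -0.001], [-0.0, 0.001, -1.0]]
force: [4.9, -1.2, -0.9]
finger_gap: 0.0201
gripper_force: 79.6
```

```bash
python3 s.py
```

```text
15.5 [ 0.55050706 -0.28558804  0.05731923] 84.02196715088083 tool F [-0.70926911  5.02281167  0.93041527] T [-1.10980307 -0.10024083 -0.90332704] [([209.7, 101.3], 407), ([413.2, 98.9], 416)]
centre [ 0.00052224 -0.00018932]
slide [[0.2, -0.5, 0.2]] twist -0.0
```

Request:
{"api": "servo_tool", "payload": {
  "slide": [
    [0,0,0],
    [0,0,0],
    [0,0.4,0],
    [0,0.5,0],
    [0,0.5,0],
    [0,0,0],
    [0,0,0]
  ],
  "twist": [0,0,-0.3,-0.35,-0.35,0,0]
}}

```text
clock: 16.13
tool_pos: [0.5512, -0.2856, 0.0572]
orientation: [[0.087, 0.996, -0.0], [0.996, -0.087, -0.0], [-0.0, -0.0, -1.0]]
force: [1.6, -2.3, 0.7]
finger_gap: 0.0201
gripper_force: 79.7
```

```bash
python3 s.py
```

```text
16.1333 [ 0.55123373 -0.28558989  0.05715173] 84.98538038489299 tool F [-2.17045938  1.79364994 -0.74398694] T [-0.37968165 -0.29333396 -0.30514344] [([211.7, 100.3], 412), ([415.5, 100.1], 414)]
centre [-2.47292281e-04 -2.86094421e-05]
slide [[0.1, 0.3, 0.1]] twist -0.0
```

Request:
{"api": "servo_tool", "payload": {
  "slide": [
    [0.1,0.3,0],
    [0,0,-1],
    [0,0,-1],
    [0,0,-1],
    [0,0,-1],
    [0,0,0]
  ],
  "twist": [-0.2,0,0,0,0,0]
}}

```text
clock: 16.68
tool_pos: [0.5515, -0.2854, 0.061]
orientation: [[0.084, 0.996, -0.0], [0.996, -0.084, -0.0], [-0.0, -0.0, -1.0]]
force: [-0.1, -4.4, -3.2]
finger_gap: 0.0203
gripper_force: 78.9
```

```bash
python3 s.py
```

```text
16.6833 [ 0.55149519 -0.28541626  0.06101014] 85.19766289664071 tool F [-4.43175126  0.25919058  3.18079783] T [-0.29674673 -1.04652468 -0.0246984 ] [([212.9, 100.0], 413), ([415.4, 100.5], 412)]
centre [-0.00031587  0.00017746]
slide [[-0.2, 0.3, 4.0]] twist 0.0
```

Request:
{"api": "servo_tool", "payload": {
  "slide": [
    [-0.4,0,-1],
    [0,0,-1.5],
    [0,0,-1.5],
    [0,0,-2],
    [0,0,-5],
    [0,0,-10],
    [0,0,-15],
    [0,0,-15],
    [0,0,0],
    [0,0,0]
  ],
  "twist": [0,0,0,0,0,0,0,0,0,0]
}}

```text
clock: 17.57
tool_pos: [0.5523, -0.2861, 0.1135]
orientation: [[0.083, 0.997, 0.002], [0.997, -0.083, -0.001], [-0.001, 0.002, -1.0]]
force: [0.1, 0.3, -1.9]
finger_gap: 0.0203
gripper_force: 79.3
```

```bash
python3 - <<'E'
from tgt import *
st=telemetry.sense();im=vision.capture("wrist");print(st["clock"],st["tool_pos"],st["force"],eyes(im))
cv2.imwrite("pics/w8.png",im[:,:,::-1])
plan((.6075,.160,.11),94.4,12)
E
```

```text
17.5667 [ 0.55234729 -0.28613133  0.11348467] [ 0.0733497   0.3243444  -1.86021178] [([212.7, 99.9], 412), ([415.9, 100.4], 411)]
slide [[37.4, 1.5, 0.2], [37.4, 2.0, 0.2], [37.3, 2.5, 0.2], [37.3, 3.0, 0.2], [37.3, 3.5, 0.2], [37.2, 4.0, 0.2], [37.2, 4.5, 0.2], [37.1, 5.0, 0.2], [37.0, 5.5, 0.2], [36.9, 6.0, 0.2], [36.9, 6.5, 0.2], [36.8, 7.0, 0.2]] twist -0.77
```

View pics/w8.png

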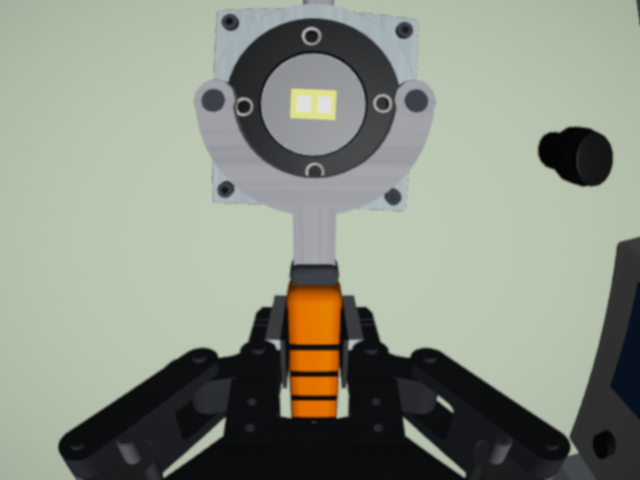

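The spanner is out of the ring. The holes now sit at (312,36), (245,106) and (383,103). I'll check the ring angle from them.

```bash
python3 - <<'E'
from tgt import *
st=telemetry.sense()
im=cv2.imread("pics/w8.png");
for p in ((312,36),(245,106),(383,103)):
    h=plane(*ray("wrist",p,st),.062)[:2]-[.5605,-.1964];a=np.degrees(np.arctan2(h[1],h[0]));print(h,a,"q",np.radians((-7.5-a)%90))
E
```

```text
[0.0018081  0.03586265] 87.11374037991531 q 1.4902713663331604
[-0.0355217   0.00259253] 175.8257000509989 q 1.5127519109712224
[ 0.03521784 -0.00174223] -2.8321207716050343 q 1.489326465173952
```

Ring angle is about 1.49–1.51, so it is home. Carry the spanner back to its place on the mat.

Request:
{"api": "servo_tool", "payload": {
  "slide": [
    [37.5,1.5,0],
    [37.5,2,0],
    [37.5,2.5,0],
    [37.5,3,0],
    [37.5,3.5,0],
    [37,4,0],
    [37,4.5,0],
    [37,5,0],
    [37,5.5,0],
    [37,6,0]
  ],
  "twist": [-0.8,-0.8,-0.8,-0.8,-0.8,-0.8,-0.8,-0.8,-0.8,-0.8]
}}

```text
clock: 18.45
tool_pos: [0.5961, 0.0882, 0.1109]
orientation: [[-0.057, 0.998, -0.002], [0.998, 0.057, 0.0], [0.0, -0.002, -1.0]]
force: [0.1, -0.5, -1.6]
finger_gap: 0.0198
gripper_force: 79.4
```

Request:
{"api": "servo_tool", "payload": {
  "slide": [
    [37,6.5,0],
    [37,7,0],
    [0,0,20],
    [0,0,25],
    [0,0,25],
    [0,0,15],
    [0,0,8],
    [0,0,0],
    [0,0,0]
  ],
  "twist": [-0.8,-0.8,0,0,0,0,0,0,0]
}}

```text
clock: 19.2
tool_pos: [0.6055, 0.1609, 0.019]
orientation: [[-0.084, 0.996, -0.001], [0.996, 0.084, 0.0], [0.0, -0.001, -1.0]]
force: [0.6, 0.5, -1.6]
finger_gap: 0.0204
gripper_force: 79.4
```

```bash
python3 - <<'E'
from tgt import *
st=telemetry.sense();im=vision.capture("wrist");print(st["clock"],st["tool_pos"],yaw(st),st["force"],eyes(im))
E
```

```text
19.2 [0.60546894 0.16087457 0.01899288] 94.80476283322581 [ 0.64134587  0.49572863 -1.62463306] [([212.7, 100.0], 362), ([415.9, 100.5], 356)]
```

Contact is expected at TCP z ≈ 0.0064, so 12.5 mm to go.

Request:
{"api": "servo_tool", "payload": {
  "slide": [
    [0,0,4],
    [0,0,3],
    [0,0,2],
    [0,0,1.5],
    [0,0,1],
    [0,0,0.7],
    [0,0,0],
    [0,0,0]
  ],
  "twist": [0,0,0,0,0,0,0,0]
}}

```text
clock: 19.92
tool_pos: [0.6058, 0.1609, 0.0069]
orientation: [[-0.084, 0.996, 0.0], [0.996, 0.084, 0.0], [0.0, 0.0, -1.0]]
force: [-0.1, -0.3, -2.1]
finger_gap: 0.0199
gripper_force: 79.4
```

Request:
{"api": "servo_tool", "payload": {
  "slide": [
    [0,0,0.5],
    [0,0,0.3],
    [0,0,0],
    [0,0,0]
  ],
  "twist": [0,0,0,0]
}}

```text
clock: 20.25
tool_pos: [0.6059, 0.1609, 0.0064]
orientation: [[-0.084, 0.996, 0.0], [0.996, 0.084, 0.0], [0.0, 0.0, -1.0]]
force: [-1.0, -0.3, -0.1]
finger_gap: 0.0202
gripper_force: 79.7
```

Request:
{"api": "servo_tool", "payload": {
  "slide": [
    [0,0,0],
    [0,0,0],
    [0,0,0],
    [0,0,0],
    [0,0,0]
  ],
  "twist": [0,0,0,0,0],
  "claw": 0
}}

```text
clock: 20.67
tool_pos: [0.6058, 0.1609, 0.0062]
orientation: [[-0.084, 0.996, 0.0], [0.996, 0.084, 0.0], [0.0, 0.0, -1.0]]
force: [-0.2, -0.3, -0.1]
finger_gap: 0.0429
gripper_force: 0.0
```

Request:
{"api": "servo_tool", "payload": {
  "slide": [
    [0,0,-5],
    [0,0,-10],
    [0,0,-20],
    [0,0,-30],
    [0,0,-30],
    [0,0,-30],
    [0,0,0],
    [0,0,0]
  ],
  "twist": [0,0,0,0,0,0,0,0]
}}

```text
clock: 21.33
tool_pos: [0.6075, 0.161, 0.1346]
orientation: [[-0.084, 0.996, 0.005], [0.996, 0.084, 0.0], [-0.0, 0.005, -1.0]]
force: [-1.1, -0.6, -0.5]
finger_gap: 0.0425
gripper_force: 0.0
```

```bash
python3 - <<'E'
from tgt import *
st=telemetry.sense();im=vision.capture("wrist");print(st["clock"],st["tool_pos"],st["force"],st["finger_gap"])
cv2.imwrite("pics/w9.png",im[:,:,::-1])
E
```

```text
21.3333 [0.60750236 0.16102315 0.13461743] [-1.07103894 -0.60828415 -0.45903545] 0.04247576048055605
```

View pics/w9.png

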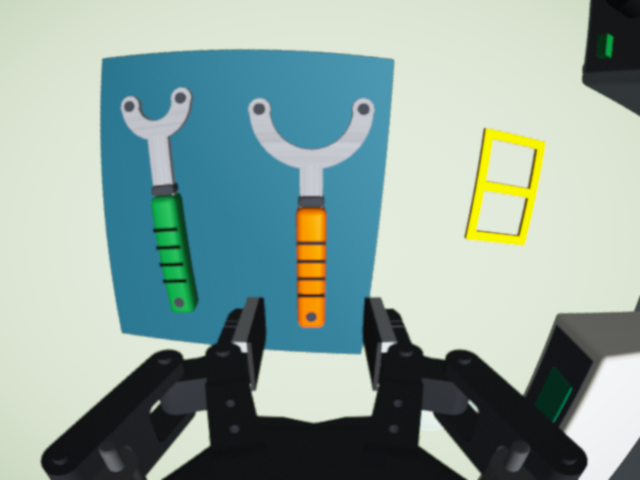

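The orange spanner lies flat on the mat with its eyes at (259,109) and (364,109), released and clear of the fingers. Handing in.

```bash
python3 -c "
from rig import manip
print(manip.close_job())"
```

```text
the job is handed in; nothing more can be done
None
```

The job is handed in at about 21 s of the 61 s allowed: both pins were seated before turning, the ring was turned clockwise to its stop (about 1.5 rad in the camera check) and held there at about 1.35 N m, and the orange spanner is back flat on the mat, pins down and released; the hand-in returned no verdict.

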